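Tip a tube into the tacking jig, push it home and flip the keeper over

ROBOT

A 6-joint arm with a two-finger parallel gripper is mounted at the origin on a cart in front of the work surface, level with it; the furniture and walls round the work are solid. World frame = base frame: x ahead of the robot, y to its left, z up, the work surface at z = 0. Lengths are in m, angles in rad, forces in N, time in s.
With the tool pointing down it reaches from about 0.2 to 0.875 m from the base axis. Payload 3.4 kg.
Tool frame: the origin (TCP) lies midway between the tips of the shut fingers; the grasp point (between the pads) lies 19 mm behind it; x points along the fingers, y is the direction in which the jaws open and shut, and the axes are right-handed (so a half turn about x gives the same grasp; the last joint's range is limited). The gripper opens to 94 mm and grips with 3 to 60 N. Pads are 16 mm wide; open, the fingers measure 119 mm over their backs; the gripper's body (75 mm by 177 mm) begins 78 mm behind the grasp point.
Start: joints at [1.136, 0.276, 1.505, -0, 1.361, -0.121], TCP at [0.178, 0.547, 0.205] pointing down, gripper open.
Joint ranges: [-2.89, 2.89], [-0.75, 2.08], [0.22, 2.7], [-1.18, 4.32], [0.11, 2.71], [-2.7, 2.7]. Speed limits (rad/s): [2.57, 2.57, 3.14, 3.14, 3.14, 3.14].

INTERFACE

Orientations are given as a 3x3 rotation matrix whose columns are the frame's x, y, z axes.
In Python, from bench import observe, capture, get_calibration, hand_in gives the robot as it stands.
- The arm moves only by the shell command python3 -m inch 'ROWS' [FORCE]. ROWS is JSON, one flat list of numbers, 5 for each row, row after row: the finger opening in m, from 0 to 0.094, then the shift along the tool's x, y, z in m, then the turn about the tool's x in rad. In form: [hand, dx, dy, dz, yaw, hand, dx, dy, dz, yaw, ...]. A call has 1 to 20 rows; each row is the pose to reach, as a shift and turn from the pose measured when the call began, along the tool's axes at that moment; what a row does not reach only later rows make up. A row lasts 1/10 s, in which the tool goes at most 50 mm and 8.59 degrees, less where a joint would pass 70% of its speed; a pose out of reach is approached as far as the arm can. A call with a gripper value outside its range is refused whole. The fingers move at their own pace and stop on an object; FORCE is the grip in N (left out, the last holds). Time passes only in rows, so rows that repeat a pose let the fingers close. It gives the time, the measured TCP pose, the force and the opening at its end, in the units of the state.
- observe(): the state, without advancing time (a new reading comes with each control period).
- capture(name): name is "scene" or "top" or "wrist"; returns (picture, depth): 384x512x3 uint8, red, green, blue; 384x512 float32, m along the optical axis (not along the pixel's ray), 0 where there is no reading.
- get_calibration(name): a dict with "intrinsics" (3x3 intrinsics, pixels), "distortion" ([k1, k2, p1, p2, k3] as OpenCV has them; the pictures are not rectified), "R" (3x3) and "t" (3): a world point X has camera coordinates R X + t. Camera axes: x right, y down, z forward; pixel columns grow to the right and rows downward; lengths in m; the calibration is good to about 2 mm. A picture is of the moment at which its call begins: read the wrist's pose just before it. get_calibration takes no time and is no camera call; for the wrist camera it gives the pose at the moment of the call.
- hand_in(): hands the job in, once; it reports no verdict.
The state is a dict: "time": time; "joints": joint angles; "qd": joint speeds; "joint_torque": joint torques, N m; "eef_pos": TCP position; "ee_rot": TCP orientation; "wrist_force": force on the tool from outside, world axes, zero at the start; "torque": the same for the moment, N m; "gripper_width": finger opening in m.
Only numpy, scipy, OpenCV 4.12 (cv2) and the standard library are available. Lean on these libraries where they do the work, as an engineer would, in place of code of your own. Each camera call takes 0.05 s, during which the arm holds its last target.

TASK

The short square steel tube stands on end in the channel of the tacking jig. Using pushes only, never gripping or lifting anything, tip the tube over so that it lies along the channel, push it along the channel until its end is fully home against the end stop, and only then push the hinged keeper over so that it drops onto the top of the tube. Leave the round bush standing and the nut, bolt, spanner and chisel where they are.

Things in the scene. Friction and masses are not known exactly. Their poses are not given: they have to be found in the camera images.
- jig: Fixed tacking jig on a dark steel base plate 235 x 110 mm (x = -110 to +125), 12 mm thick. Origin on the bench under the channel's centre line; +x runs along the channel to the end stop, z up. The channel, floor 12 mm above the bench, lies between two rails 14 mm high, 16 mm wide, 46 mm apart inside (y = -23 to +23), from x = -105 (open end) to +75 mm.
- jig_stop (a point): Middle of the end stop's face that the tube must meet: jig x = 75 mm, 32 mm above the bench. The stop is a block 50 mm wide and 12 mm thick, its top 48 mm above the bench; behind it two cheeks, 70 mm high, carry the keeper's hinge.
- tube: Rusty square steel tube, 40 x 40 mm section, 64 mm long, about 0.27 kg, loose. Its y axis runs along its length. It starts standing on end (y vertical) on the channel floor, 62 to 76 mm to the -x side of the jig's origin, square to the rails, its top 76 mm above the bench. Origin: centre of one 40 x 64 mm side face.
- tube_center (a point): Centre of the tube: 44 mm above the bench standing, 32 mm lying in the channel (top then at 52 mm). Pushed near its top towards the stop it tips about its lower edge and lies about 50 mm nearer the stop; pushed low it slides upright. Fully home this point is 32 mm from the stop's face.
- keeper (a joint): Hinge of the keeper, a steel bar 62 x 24 x 7 mm. Hinge line across the channel at jig x = 95 mm, 60 mm above the bench. 0 = bar level, pointing to jig -x, its rubber foot on a tube lying home; grows as the bar swings up; 1.57 = upright; it starts at 1.8 to 2.0 (limit), leaning away from the tube. Light (0.08 kg): pushed past upright towards the tube, it falls over by itself.
- keeper_tip (a point): Free end of the keeper bar, 60 mm from the hinge line; about 115 mm above the bench at the start.
- bush: Round turned steel bush, 37 mm diameter, 60 mm high, standing upright on the bench 88 to 105 mm to the jig's +y side. Origin: centre of its underside, z along its axis. To be left standing.
- nut: Steel hexagon nut 30 x 34 x 16 mm lying on the bench beside the jig, on its -y side. To be left alone.
- bolt: Steel bolt 72 mm long with a 29 mm head, lying on the bench beside the jig, on its -y side. To be left alone.
- spanner: Open and ring spanner 205 mm long lying on the bench to the robot's right. To be left alone.
- chisel: Dark octagonal cold chisel 170 mm long and 19 mm thick, lying on the bench to the robot's left. To be left alone.
Mind the look-alikes: they are no part of the job. What is shaped like the bush but blue or yellow is not meant.

How it is judged:
By the outcome, as a careful person would: the job done as asked, in the order asked, and still so for the second after the job is handed in, with the robot touching nothing.
It also fails if it takes over 48 s, if anything falls off the work surface, if the arm or the gripper's body presses on something with over 40 N, if the wrist force passes 120 N, or if a joint passes its speed limit or range.

## Working session

There is one attempt and no reset: what is moved stays moved. The work goes in short steps, Python scripts to look and compute and a shell command to move; the robot and the scene stay as the last step left them, time stands still between calls to the robot, and variables do not carry over. Pictures are saved under pics/ and viewed, and the job is handed in when it is done.

```bash
ls; mkdir -p pics
python3 - <<'E'
from bench import *
import cv2,numpy as np
for n in ["scene","top","wrist"]:
    p,d=capture(n); cv2.imwrite(f"pics/{n}0.png",p[:,:,::-1]); np.save(f"{n}0.npy",d)
    c=get_calibration(n); print(n,np.round(c["intrinsics"],1).tolist(),c["distortion"],np.round(c["R"],3).tolist(),np.round(c["t"],3))
    np.save(f"cal_{n}0.npy",c,allow_pickle=True)
s=observe();print(s)
E
```

```text
pics
scene [[413.6, 0.0, 257.2], [0.0, 413.6, 190.3], [0.0, 0.0, 1.0]] [-0.02492354  0.          0.          0.          0.        ] [[-0.442, -0.897, -0.012], [-0.381, 0.2, -0.903], [0.812, -0.394, -0.43]] [0.232 0.256 0.546]
top [[381.4, 0.0, 258.7], [0.0, 381.4, 197.9], [0.0, 0.0, 1.0]] [-0.05172257  0.          0.          0.          0.        ] [[0.013, -1.0, -0.003], [-0.998, -0.013, -0.055], [0.055, 0.004, -0.998]] [-0.009  0.494  0.913]
wrist [[307.5, 0.0, 253.4], [0.0, 307.5, 189.6], [0.0, 0.0, 1.0]] [-0.0042785  0.         0.         0.         0.       ] [[0.309, 0.951, -0.001], [0.926, -0.301, 0.23], [0.219, -0.072, -0.973]] [-0.575 -0.023  0.391]
{'time': 0.15, 'joints': array([ 1.13599956e+00,  2.76450246e-01,  1.50580708e+00, -5.59953841e-06,
        1.36067817e+00, -1.21028407e-01]), 'qd': array([-0.00091319, -0.00241706, -0.00363518, -0.00122565, -0.00278083,
       -0.00127477]), 'joint_torque': array([ 8.33062841e-04, -4.04926443e+01, -2.37431628e+01,  7.02242972e-02,
        3.15223366e-02, -9.15383430e-05]), 'eef_pos': array([0.17732259, 0.54655112, 0.20481719]), 'ee_rot': array([[-5.60672839e-04,  3.08643708e-01,  9.51177558e-01],
       [-1.22020409e-03,  9.51176788e-01, -3.08644178e-01],
       [-9.99999098e-01, -1.33367915e-03, -1.56690675e-04]]), 'wrist_force': array([-0.55253405,  0.26134723, -0.57596448]), 'torque': array([-0.02028193, -0.00738227, -0.01162998]), 'gripper_width': 0.09403524340389136}
```

View pics/scene0.png

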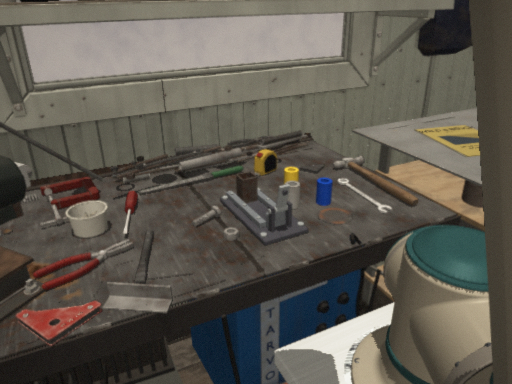

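View pics/top0.png

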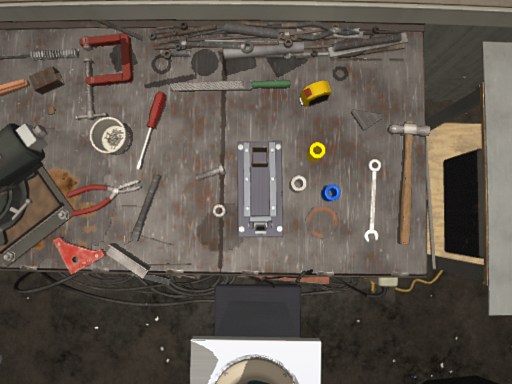

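View pics/wrist0.png

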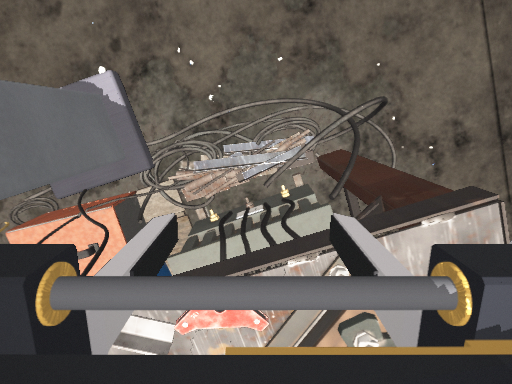

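The jig's +x points back at the robot (world -x). The tube is at the far end, around top (260,155), the keeper at (261,225), and the grey bush at (298,184). The bolt and nut are to the left. I'll enlarge these next.

Run:
```python
import cv2,numpy as np
p=cv2.imread("pics/top0.png")[135:245,190:350]
cv2.imwrite("pics/topc.png",cv2.resize(p,None,fx=5,fy=5,interpolation=cv2.INTER_CUBIC))
p=cv2.imread("pics/scene0.png")[155:255,185:345]
cv2.imwrite("pics/scenec.png",cv2.resize(p,None,fx=5,fy=5,interpolation=cv2.INTER_CUBIC))
```

```text
(no output)
```

View pics/topc.png

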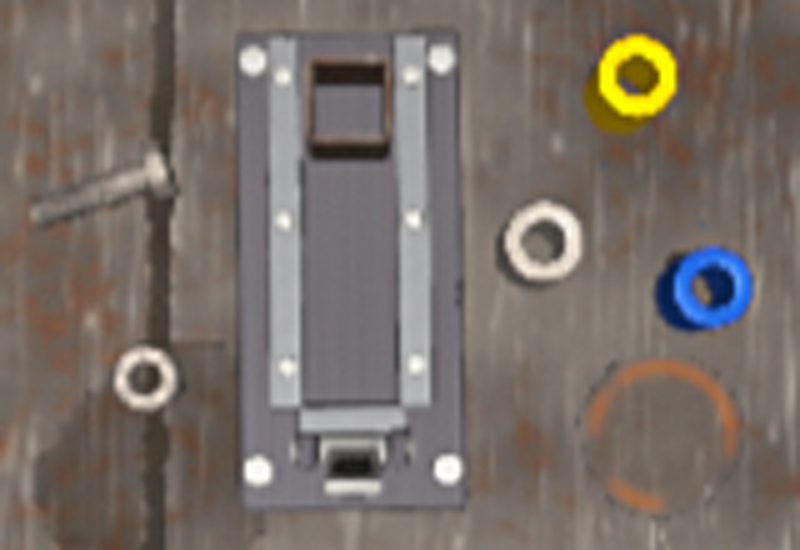

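View pics/scenec.png

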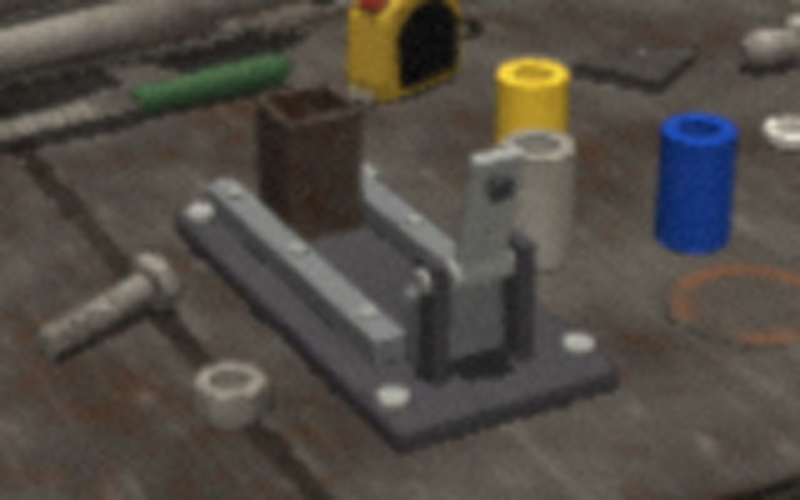

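```bash
cat > h.py <<'E'
import numpy as np,cv2
def ray(c,uv,z):
    K=np.array(c["intrinsics"]);D=np.array(c["distortion"]);R=np.array(c["R"]);t=np.array(c["t"])
    uv=np.array(uv,float).reshape(-1,1,2)
    n=cv2.undistortPoints(uv,K,D).reshape(-1,2)
    d=np.c_[n,np.ones(len(n))]@R; C=-R.T@t
    return C+d*((z-C[2])/d[:,2])[:,None]
E
python3 - <<'E'
from h import *
c=np.load("cal_top0.npy",allow_pickle=True).item()
print("C",-np.array(c["R"]).T@c["t"])
f=lambda P,z,o=(190,135):np.round(ray(c,[(o[0]+(x+.5)/5-.5,o[1]+(y+.5)/5-.5) for x,y in P],z)*1000,1)
pl=f([(237,31),(460,31),(464,507),(242,507)],.012);print("plate",pl)
print("rails",f([(269,38),(425,38),(431,405),(272,407)],.026))
print("tube top",f([(305,58),(390,58),(388,149),(308,149)],.076))
print("bush top",f([(543,241)],.060)); print("stop",f([(300,405),(407,405)],.048))
print("tip",f([(325,478),(382,478),(325,492),(382,492),(353,438)],.115))
d=np.load("top0.npy")
o=(190,135)
for x,y in [(345,62),(345,152),(310,100),(386,100),(350,300),(353,485),(353,440),(353,410),(543,215)]:
    u,v=int(o[0]+x/5),int(o[1]+y/5); 
    n=cv2.undistortPoints(np.array([[[u,v]]],float),np.array(c["intrinsics"]),np.array(c["distortion"])).ravel()
    X=np.array(c["R"]).T@(np.array([n[0],n[1],1])*d[v,u]-c["t"]); print((x,y),np.round(X*1000,1))
E
```

```text
C [ 0.44336801 -0.00652233  0.9385899 ]
plate [[634.4  52.4  12. ]
 [635.8 -57.2  12. ]
 [402.9 -61.5  12. ]
 [401.5  46.   12. ]]
rails [[628.2  35.9  26. ]
 [629.2 -39.5  26. ]
 [452.  -44.3  26. ]
 [450.   31.7  26. ]]
tube top [[609.1  17.   76. ]
 [609.6 -21.8  76. ]
 [567.7 -21.4  76. ]
 [567.2  15.   76. ]]
bush top [[528.1 -93.9  60. ]]
stop [[450.9  17.7  48. ]
 [451.6 -32.2  48. ]]
tip [[419.1   4.6 115. ]
 [419.4 -19.9 115. ]
 [413.1   4.6 115. ]
 [413.4 -20.  115. ]
 [436.5  -7.2 115. ]]
(345, 62) [608.6  -2.2  70. ]
(345, 152) [571.9  -2.6  35.1]
(310, 100) [596.3  14.5  31.4]
(386, 100) [589.9 -20.8  72.2]
(350, 300) [501.7  -5.9  11.9]
(353, 485) [415.6  -7.  121.1]
(353, 440) [434.2  -6.8  64.8]
(353, 410) [448.   -6.6  42.9]
(543, 215) [539.3 -93.4  59.8]
```

```bash
python3 -m inch '[0,0,-0.19,0.305,-0.17,0,0,-0.379,0.61,-0.337,0,0,-0.379,0.61,-0.337,0,0,-0.379,0.61,-0.337,0,0,-0.379,0.61,-0.337,0,0,-0.379,0.61,-0.337,0,0,-0.379,0.61,-0.337,0,0,-0.379,0.61,-0.337,0,0,-0.379,0.61,-0.337,0,0,-0.379,0.61,-0.337,0,0,-0.379,0.61,-0.337,0,0,-0.379,0.61,-0.337,0,0,-0.379,0.61,-0.337,0,0,-0.379,0.61,-0.337,0,0,-0.379,0.61,-0.337,0,0,-0.379,0.61,-0.337,0,0,-0.379,0.61,-0.337,0,0,-0.379,0.61,-0.337,0,0,-0.379,0.61,-0.337,0,0,-0.379,0.61,-0.337]' 10
```

```text
time: 2.15
eef_pos: [0.6399, -0.0011, 0.2057]
ee_rot: [[-0.0, -0.025, 1.0], [-0.001, 1.0, 0.025], [-1.0, -0.001, -0.0]]
wrist_force: [-0.4, 0.2, 0.6]
gripper_width: 0.0001
```

Run:
```python
from bench import *
import cv2,numpy as np
c=get_calibration("wrist");p,d=capture("wrist");np.save("cal_w1.npy",c,allow_pickle=True);np.save("w1.npy",d)
cv2.imwrite("pics/w1.png",cv2.resize(p[:,:,::-1],None,fx=1.5,fy=1.5))
print(-c["R"].T@c["t"])
```

```text
[ 0.57310293 -0.00147902  0.38581168]
```

View pics/w1.png

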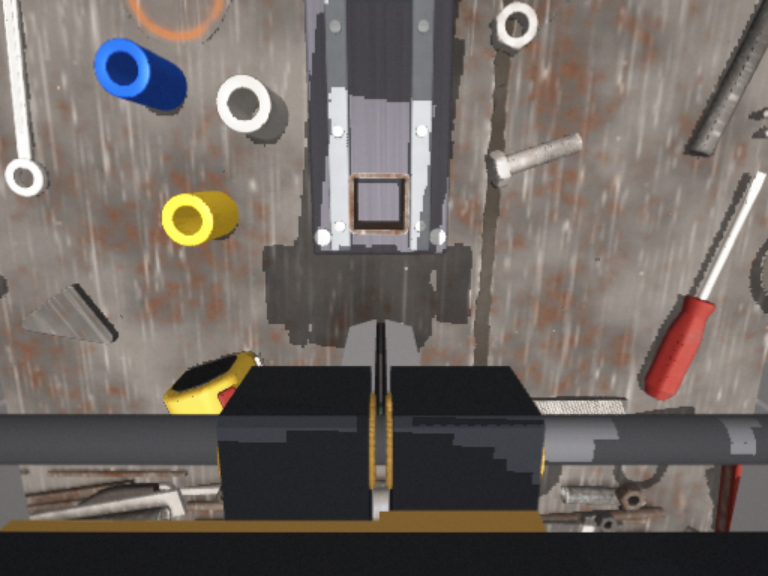

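Run:
```python
from h import *
c=np.load("cal_w1.npy",allow_pickle=True).item()
f=lambda P,z:np.round(ray(c,[((x+.5)/1.5-.5,(y+.5)/1.5-.5) for x,y in P],z)*1000,1)
print("tube",f([(349,174),(408,174),(408,234),(350,234)],.076))
print("plate far",f([(316,253),(448,251)],.012)); print("rails",f([(330,248),(430,248),(331,87),(431,87)],.026))
print("fingertip",f([(380,325)],.205))
```

```text
tube [[572.6 -22.3  76. ]
 [571.7  16.3  76. ]
 [610.9  17.7  76. ]
 [611.9 -21.3  76. ]]
plate far [[636.2 -53.1  12. ]
 [631.9  55.   12. ]]
rails [[629.6 -40.1  26. ]
 [627.7  38.6  26. ]
 [511.2 -39.3  26. ]
 [509.4  33.5  26. ]]
fingertip [[ 6.329e+02 -3.000e-01  2.050e+02]]
```

```bash
python3 -m inch '[0,0.05,-0.0012,0,0,0,0.1,-0.0012,0,0,0,0.13,-0.0012,0,0,0,0.1372,-0.0012,0,0,0,0.1372,-0.0012,0,0,0,0.1372,-0.0012,-0.01,0,0,0.1372,-0.0012,-0.018,0,0,0.1372,-0.0012,-0.022,0,0,0.1372,-0.0012,-0.025,0,0,0.1372,-0.0012,-0.028,0,0,0.1372,-0.0012,-0.031,0,0,0.1372,-0.0012,-0.034,0]'
python3 - <<'E'
from bench import *
import cv2
p,d=capture("scene");cv2.imwrite("pics/s2.png",cv2.resize(p[135:255,165:345,::-1],None,fx=4,fy=4,interpolation=cv2.INTER_CUBIC))
E
```

```text
time: 3.4
eef_pos: [0.6061, -0.0035, 0.0687]
ee_rot: [[0.0, -0.025, 1.0], [-0.001, 1.0, 0.025], [-1.0, -0.001, 0.0]]
wrist_force: [0.8, 0.3, 2.0]
gripper_width: 0.0009
```

View pics/s2.png

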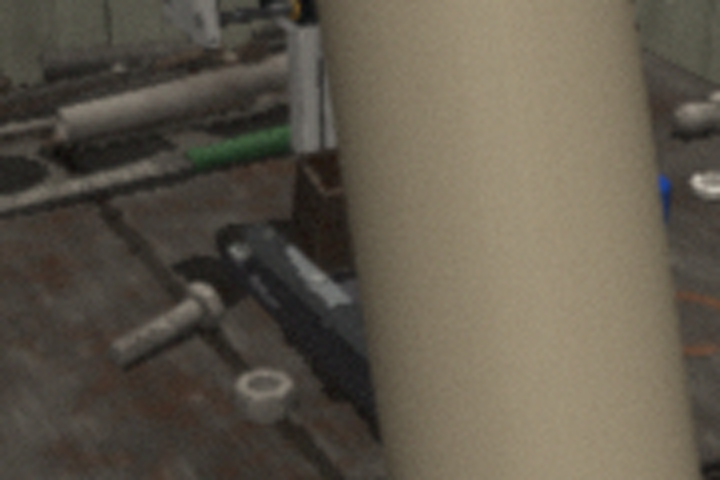

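The arm hides most of the view. The tube looks upright, or only slightly leaning, at the finger, so I'll check with the wrist camera.

```bash
cat > w.py <<'E'
import sys
from bench import *
import cv2,numpy as np
n=sys.argv[1]
c=get_calibration("wrist");p,d=capture("wrist");np.save(f"cal_{n}.npy",c,allow_pickle=True);np.save(f"{n}.npy",d)
cv2.imwrite(f"pics/{n}.png",cv2.resize(p[:,:,::-1],None,fx=1.5,fy=1.5))
s=observe();print(s["eef_pos"],s["wrist_force"])
E
python3 w.py w2
```

```text
[ 0.60535511 -0.00340057  0.06836837] [ 0.75000693 -0.24306234  0.85231539]
```

View pics/w2.png

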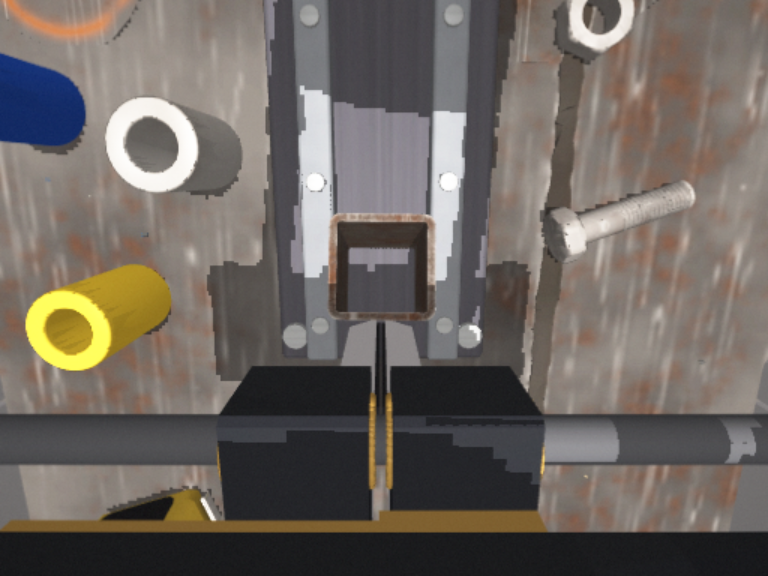

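Run:
```python
from h import *
c=np.load("cal_w2.npy",allow_pickle=True).item()
f=lambda P,z:np.round(ray(c,[((x+.5)/1.5-.5,(y+.5)/1.5-.5) for x,y in P],z)*1000,1)
print("tube",f([(331,214),(434,214),(434,319),(331,318)],.076))
print("tip",f([(380,322)],.068))
```

```text
tube [[552.7 -22.   76. ]
 [551.7  16.2  76. ]
 [592.5  18.3  76. ]
 [593.  -22.   76. ]]
tip [[596.8  -2.8  68. ]]
```

From the wrist view I can see the inner face of the front wall, and the front edge is at x≈552. That means the tube is tilting about 16° and not sliding, so I'll keep pushing.

```bash
python3 -m inch '[0,0,0,-0.004,0,0,0,0,-0.008,0,0,0,0,-0.012,0,0,0,0,-0.016,0,0,0,0,-0.02,0,0,0,0,-0.024,0,0,0,0,-0.028,0,0,0,0,-0.030,0,0,0,0,-0.03,0,0,0,0,-0.03,0,0,0,0,-0.03,0]'; python3 w.py w3
```

```text
time: 4.6
eef_pos: [0.5756, -0.0042, 0.0684]
ee_rot: [[-0.001, -0.025, 1.0], [-0.001, 1.0, 0.025], [-1.0, -0.001, -0.001]]
wrist_force: [-0.5, 0.3, -0.4]
gripper_width: 0.0003
[ 0.57561434 -0.00413672  0.06840825] [0.28680733 0.193442   0.46881762]
```

View pics/w3.png

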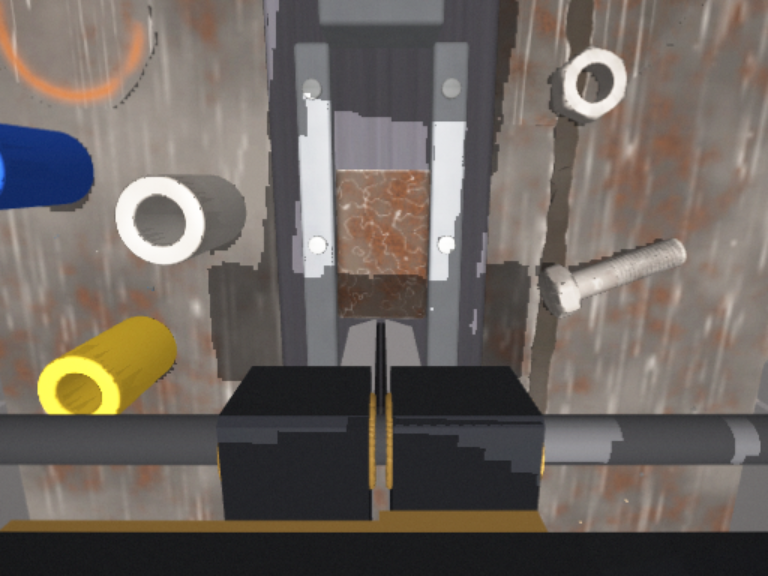

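Run:
```python
from h import *
c=np.load("cal_w3.npy",allow_pickle=True).item()
f=lambda P,z:np.round(ray(c,[((x+.5)/1.5-.5,(y+.5)/1.5-.5) for x,y in P],z)*1000,1)
print("tube",f([(337,171),(427,170),(428,317),(337,317)],.052))
print("stop top",f([(320,23),(443,23)],.048))
d=np.load("w3.npy");R,t=np.array(c["R"]),np.array(c["t"]);K=np.array(c["intrinsics"])
for x,y in [(380,190),(380,300),(380,130)]:
    u,v=x//1.5,y//1.5;X=R.T@(np.array([(u-K[0,2])/K[0,0],(v-K[1,2])/K[1,1],1])*d[int(v),int(u)]-t);print(np.round(X*1e3,1))
```

```text
tube [[507.4 -22.8  52. ]
 [506.1  14.5  52. ]
 [569.6  17.9  52. ]
 [570.6 -22.6  52. ]]
stop top [[450.8 -30.   48. ]
 [449.6  18.5  48. ]]
[514.4  -4.9  52.7]
[562.2  -3.8  52.6]
[486.8  -5.7  11.7]
```

```bash
python3 -m inch '[0.028,0,0.001,0.025,0,0.028,0,0.001,0.03,0,0.028,0,0.001,0.03,0,0.028,0.02,0.001,0.03,0,0.028,0.037,0.001,0.03,0,0.028,0.037,0.001,0.03,0,0.028,0.037,0.001,0.03,0]'; python3 w.py w4
```

```text
time: 5.35
eef_pos: [0.6047, -0.0025, 0.0314]
ee_rot: [[-0.002, -0.025, 1.0], [-0.001, 1.0, 0.025], [-1.0, -0.001, -0.002]]
wrist_force: [0.6, 1.0, 0.5]
gripper_width: 0.0281
[ 0.60545234 -0.0025263   0.03199348] [ 0.45931948  0.08243622 -0.17881508]
```

View pics/w4.png

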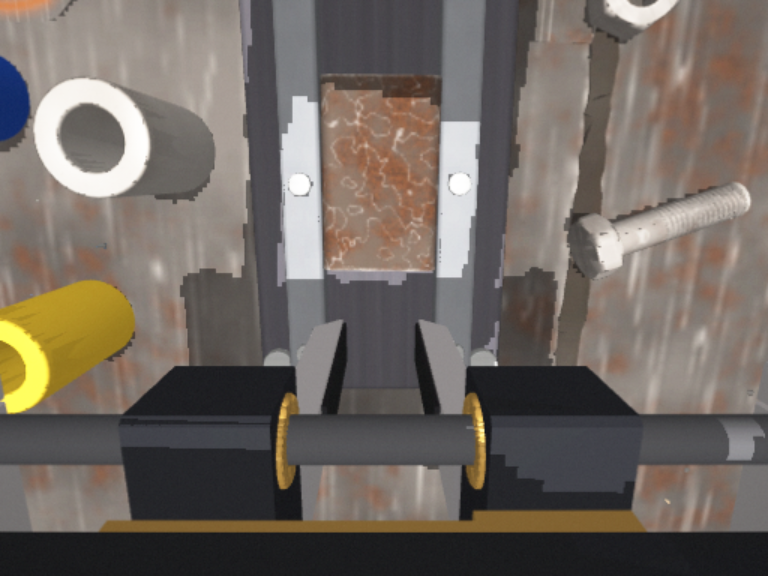

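```bash
python3 -m inch '[0.028,0.001,0,-0.015,0,0.028,0.001,0,-0.022,0,0.028,0.001,0,-0.026,0,0.028,0.001,0,-0.03,0,0.028,0.001,0,-0.034,0,0.028,0.001,0,-0.038,0,0.028,0.001,0,-0.042,0,0.028,0.001,0,-0.046,0,0.028,0.001,0,-0.05,0,0.028,0.001,0,-0.054,0,0.028,0.001,0,-0.058,0,0.028,0.001,0,-0.062,0,0.028,0.001,0,-0.066,0,0.028,0.001,0,-0.07,0,0.028,0.001,0,-0.074,0,0.028,0.001,0,-0.077,0,0.028,0.001,0,-0.078,0,0.028,0.001,0,-0.078,0]'; python3 w.py w5
```

```text
time: 7.2
eef_pos: [0.5267, -0.0044, 0.0308]
ee_rot: [[-0.002, -0.025, 1.0], [-0.001, 1.0, 0.025], [-1.0, -0.001, -0.002]]
wrist_force: [2.1, 0.3, 1.8]
gripper_width: 0.0279
[ 0.52668509 -0.00437406  0.03076069] [ 1.63611462 -0.11445345  1.93528552]
```

View pics/w5.png

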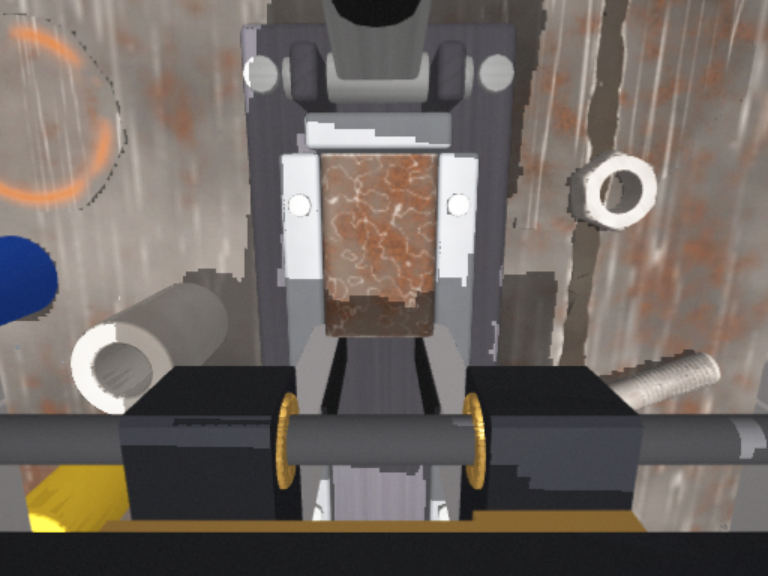

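The tube is pushed almost to the stop. Its front edge is at row 153 and the stop's face is at about row 148. The force is about 2 N, which is sliding friction. I'll close the rest in small steps.

```bash
python3 -m inch '[0.028,0,0,-0.001,0,0.028,0,0,-0.002,0,0.028,0,0,-0.003,0,0.028,0,0,-0.004,0,0.028,0,0,-0.004,0]'; python3 -m inch '[0.028,0,0,-0.001,0,0.028,0,0,-0.002,0,0.028,0,0,-0.002,0]'
```

```text
time: 7.75
eef_pos: [0.525, -0.0044, 0.031]
ee_rot: [[0.002, -0.024, 1.0], [-0.001, 1.0, 0.024], [-1.0, -0.001, 0.002]]
wrist_force: [6.8, 1.0, -1.0]
gripper_width: 0.0274
time: 8.05
eef_pos: [0.525, -0.0044, 0.0312]
ee_rot: [[0.006, -0.024, 1.0], [-0.001, 1.0, 0.024], [-1.0, -0.001, 0.006]]
wrist_force: [6.9, 1.9, -2.3]
gripper_width: 0.0281
```

```bash
python3 -m inch '[0.028,0,0,-0.003,0,0.028,0,0,-0.004,0,0.028,0,0,-0.004,0]'; python3 w.py w6
python3 - <<'E'
import cv2
p=cv2.imread("pics/w6.png")[40:380,220:540]
cv2.imwrite("pics/w6c.png",cv2.resize(p,None,fx=1.7,fy=1.7,interpolation=cv2.INTER_CUBIC))
E
```

```text
time: 8.35
eef_pos: [0.5251, -0.0045, 0.0319]
ee_rot: [[0.015, -0.023, 1.0], [-0.001, 1.0, 0.023], [-1.0, -0.001, 0.015]]
wrist_force: [8.9, 1.0, -1.2]
gripper_width: 0.0281
[ 0.52506598 -0.0045292   0.03186151] [ 9.12758173  0.76203038 -1.6003133 ]
```

View pics/w6c.png

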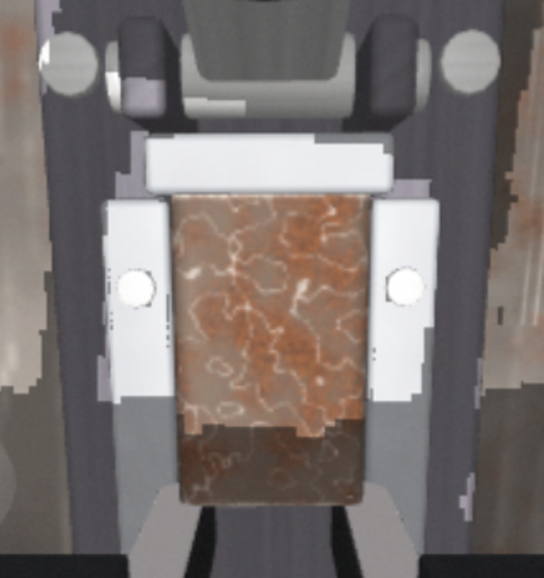

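Run:
```python
from h import *
c=np.load("cal_w6.npy",allow_pickle=True).item()
f=lambda P,z:np.round(ray(c,[((220+x/1.7+.5)/1.5-.5,(40+y/1.7+.5)/1.5-.5) for x,y in P],z)*1000,1)
print("stop near edge",f([(150,193),(390,193)],.048)); print("tube",f([(174,196),(368,196),(363,503),(182,503)],.052))
print("rail end",f([(140,200),(405,200)],.026))
```

```text
stop near edge [[451.3 -29.7  48. ]
 [450.2  18.3  48. ]]
tube [[451.9 -24.4  52. ]
 [451.   13.5  52. ]
 [514.6  15.7  52. ]
 [515.5 -23.2  52. ]]
rail end [[452.3 -35.4  26. ]
 [450.9  24.9  26. ]]
```

The tube is home. Its front edge measures x≈451.5 mm and the stop's face 450.8, which is within the edge rounding. It sits square, and the force rises against a solid stop. I'll back off, lift, and cross over the keeper.

```bash
python3 -m inch '[0.028,0,0,0.01,0,0.028,0,0,0.03,0,0.028,-0.05,0,0.03,0,0.028,-0.1,0,0.03,0,0,-0.15,0,0.03,0,0,-0.165,0,0.0,0,0,-0.165,0,-0.05,0,0,-0.165,0,-0.1,0,0,-0.165,0,-0.15,0,0,-0.165,0,-0.15,0,0,-0.165,0,-0.15,0,0,-0.165,0,-0.15,0]'
python3 - <<'E'
from bench import *
import cv2
for n in("scene","top"):
    p,d=capture(n);p=p[155:255,185:345] if n=="scene" else p[135:245,190:350];cv2.imwrite(f"pics/{n}7.png",cv2.resize(p[:,:,::-1],None,fx=5,fy=5,interpolation=cv2.INTER_CUBIC))
E
python3 w.py w7
```

```text
time: 9.6
eef_pos: [0.3732, -0.008, 0.1946]
ee_rot: [[0.014, -0.023, 1.0], [-0.001, 1.0, 0.023], [-1.0, -0.001, 0.014]]
wrist_force: [0.1, 0.7, -0.0]
gripper_width: 0.0006
[ 0.37369482 -0.00796638  0.19446945] [-0.2275862  -0.66522165 -0.64850854]
```

View pics/scene7.png

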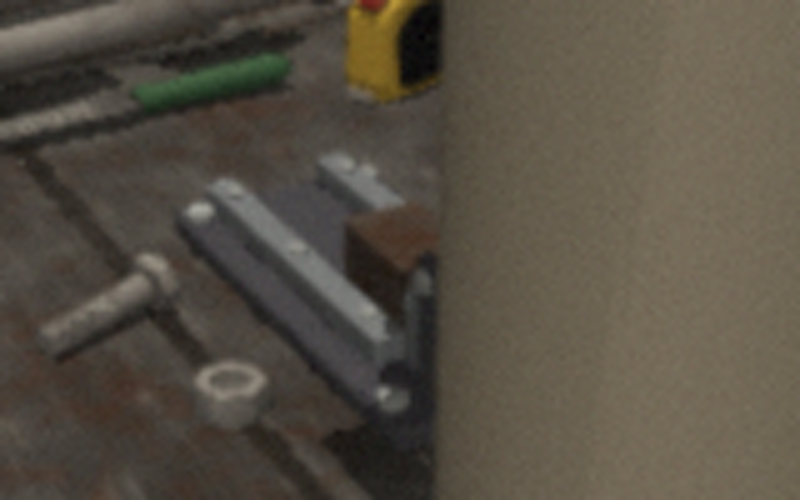

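View pics/w7.png

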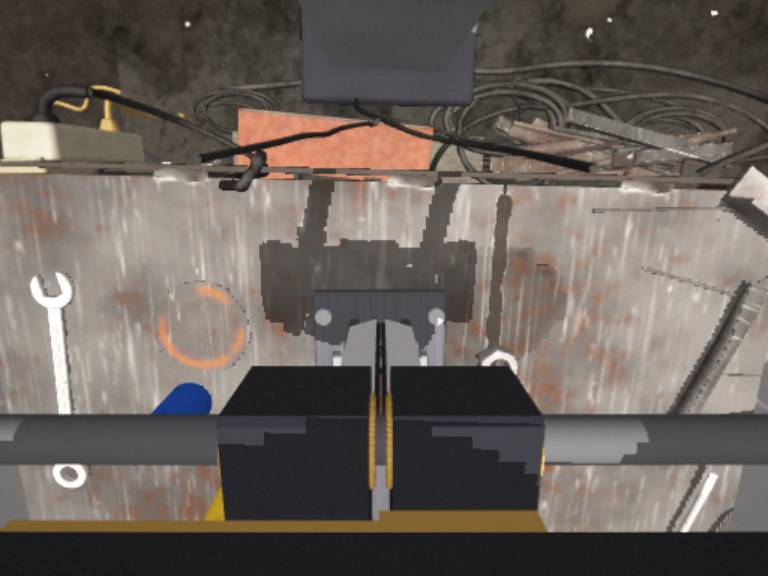

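```bash
python3 -m inch '[0,0.04,0,0,0,0,0.08,0,0,0,0,0.094,0,0,0,0,0.094,0,0,0,0,0.094,0,0.012,0,0,0.094,0,0.018,0,0,0.094,0,0.024,0,0,0.094,0,0.03,0,0,0.094,0,0.034,0,0,0.094,0,0.038,0,0,0.094,0,0.042,0,0,0.094,0,0.045,0,0,0.094,0,0.048,0]'; python3 -m inch '[0,0,0,0.003,0,0,0,0,0.006,0,0,0,0,0.009,0,0,0,0,0.011,0,0,0,0,0.013,0,0,0,0,0.013,0,0,0,0,0.013,0,0,0,0,0.013,0]'
```

```text
time: 11.05
eef_pos: [0.4231, -0.0069, 0.1011]
ee_rot: [[0.014, -0.024, 1.0], [-0.001, 1.0, 0.024], [-1.0, -0.001, 0.013]]
wrist_force: [-0.3, 0.1, 0.7]
gripper_width: 0.0003
time: 11.85
eef_pos: [0.4359, -0.0066, 0.1013]
ee_rot: [[0.013, -0.024, 1.0], [-0.001, 1.0, 0.024], [-1.0, -0.001, 0.013]]
wrist_force: [0.2, 0.8, 0.6]
gripper_width: 0.0008
```

```bash
python3 w.py w8
python3 - <<'E'
from bench import *
import cv2
p,d=capture("scene");p=p[155:255,185:345];cv2.imwrite(f"pics/scene8.png",cv2.resize(p[:,:,::-1],None,fx=5,fy=5,interpolation=cv2.INTER_CUBIC))
E
```

```text
[ 0.43592277 -0.0065741   0.10129873] [-0.04454267 -0.44470613  0.08073464]
```

View pics/scene8.png

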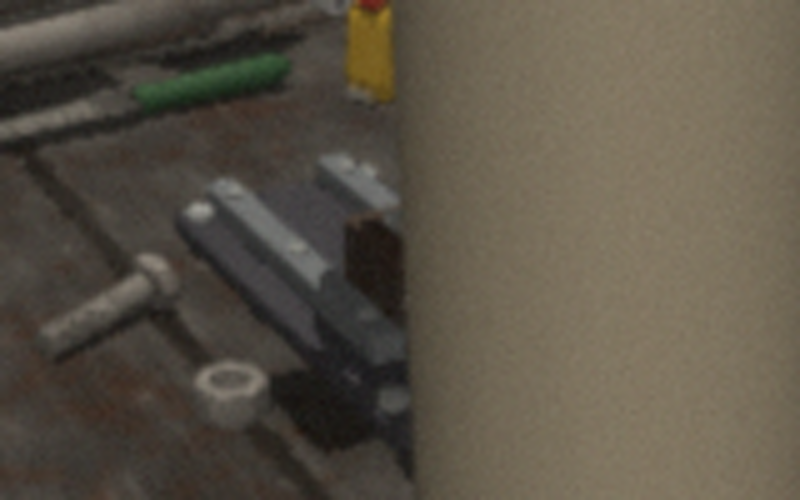

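```bash
python3 -m inch '[0,0,0,-0.03,0,0,0,0,-0.06,0,0,-0.05,0,-0.06,0,0,-0.1,0.03,-0.06,0,0,-0.12,0.08,-0.06,0,0,-0.12,0.13,-0.06,0,0,-0.12,0.18,-0.06,0,0,-0.12,0.23,-0.06,0,0,-0.12,0.28,-0.06,0,0,-0.12,0.28,-0.06,0,0,-0.12,0.28,-0.06,0]';  python3 - <<'E'
from bench import *
import cv2,numpy as np
for n in("scene","top"):
    p,d=capture(n);np.save(n+"9.npy",d);p=p[155:255,185:345] if n=="scene" else p[135:245,190:350];cv2.imwrite(f"pics/{n}9.png",cv2.resize(p[:,:,::-1],None,fx=5,fy=5,interpolation=cv2.INTER_CUBIC))
E
```

```text
time: 13.05
eef_pos: [0.3673, 0.2732, 0.2199]
ee_rot: [[0.013, -0.027, 1.0], [-0.001, 1.0, 0.027], [-1.0, -0.002, 0.013]]
wrist_force: [-0.9, -0.2, 0.4]
gripper_width: 0.0007
```

View pics/scene9.png

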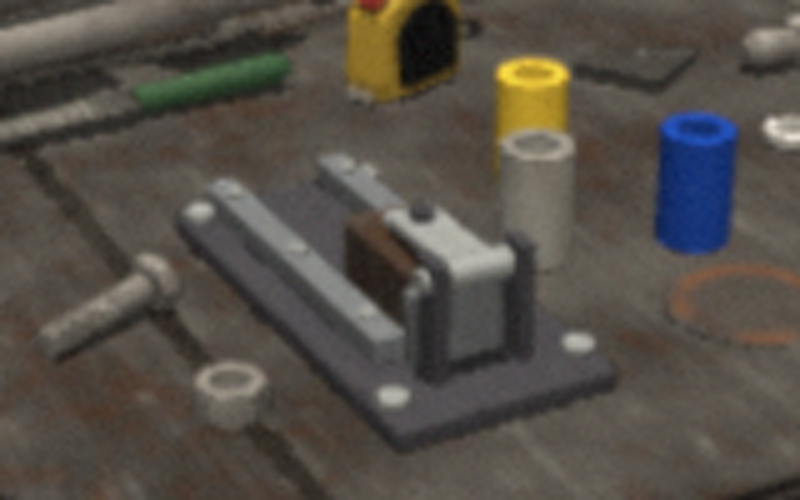

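View pics/top9.png

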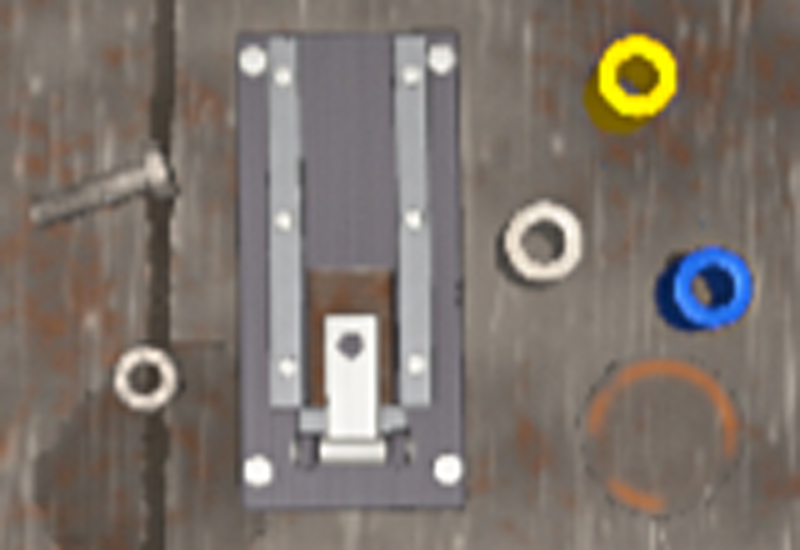

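Run:
```python
from h import *
c=np.load("cal_top0.npy",allow_pickle=True).item()
f=lambda P,z:np.round(ray(c,[(190+(x+.5)/5-.5,135+(y+.5)/5-.5) for x,y in P],z)*1000,1)
print(f([(308,269),(395,268),(305,405),(395,405)],.052))
d=np.load("top9.npy");R=np.array(c["R"]);K=np.array(c["intrinsics"])
for x,y in [(350,330),(335,380),(350,430),(315,330)]:
    u,v=190+x/5,135+y/5;X=R.T@(np.array([(u-K[0,2])/K[0,0],(v-K[1,2])/K[1,1],1])*d[int(v),int(u)]-c["t"]);print((x,y),np.round(X*1e3,1))
```

```text
[[514.3  14.8  52. ]
 [515.3 -25.8  52. ]
 [450.9  15.3  52. ]
 [451.5 -26.5  52. ]]
(350, 330) [484.4  -6.1  67.4]
(335, 380) [461.6   0.5  60.9]
(350, 430) [438.8  -6.7  61.6]
(315, 330) [485.   10.2  51.5]
```

```bash
python3 -c "
from bench import *
print(hand_in())"
```

```text
the job is handed in; nothing more can be done
None
```

I tipped the tube over, pushed it home against the end stop, then pushed the keeper over onto it. Everything was done with pushes, with nothing gripped or lifted, and the job was handed in at about 13 s of the 48 s allowed.

- **Tipping:** With the fingers shut, I pushed near the top of the tube. It tipped over its lower edge and lay flat in the channel, with its top measured at 52 mm.
- **Pushing home:** With the fingers slightly open across the end walls, I pushed it along until it stopped. The force rose to about 9 N, with no further travel.
- **Keeper:** I pushed it from behind, past upright, and it fell onto the tube by itself. The arm was then moved clear.

**Last checks**
- **Tube:** It spans x ≈ 451 to 515 mm against the stop's face at about 451 mm, so it is home and square to within the 1–2 mm I can measure.
- **Keeper:** It lies about level on the tube. Depth along the bar read about 61 mm, with 67 mm at the foot's bolt head.
- **Other parts:** The bush is still standing, and the nut and bolt look unmoved. The arm did not go near the spanner or chisel, but I did not check them in the last picture.

Two readings were slightly off. The fingers stopped 2–3 mm sooner than I had calculated, but the pictures showed the tube against the stop. The hand tilted by about 0.015 rad under the final push, with no effect on the job.

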